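# Prise open the stuck pod tin

## Robot

A 7-joint arm with a two-finger parallel gripper is mounted at the origin on the work surface. World frame = base frame: x ahead of the robot, y to its left, z up, the work surface at z = 0. Lengths are in m, angles in rad, forces in N, time in s.
With the tool pointing down it reaches from about 0.4 to 0.875 m from the base axis. Payload 19.3 kg.
Tool frame: the origin (TCP) lies on the centre line of the jaws, within the pads' length; the fingertips stand 19 mm ahead of it and the grasp point (between the pads) is the TCP; z points along the fingers, y is the line along which they close (so a half turn about z gives the same grasp; the last joint's range is limited). The gripper opens to 85 mm and grips with 20 to 120 N. Pads are 22 mm wide; open, the fingers measure 114 mm over their backs; the gripper's body (76 mm by 85 mm) begins 54 mm behind the grasp point. The pads swing forward as they close: fully open they stand 13 mm farther back than shut.
Start: joints at [-1.414, 0.521, -0.036, 1.599, 0.021, 1.021, -0.113], TCP at [0.141, 0.609, 0.25] pointing down, gripper open.
Joint ranges: [-2.91, 2.91], [-0.3, 2.13], [-1.5, 1.42], [0.17, 2.43], [-1.26, 4.41], [0.16, 1.93], [-2.52, 2.52]. Speed limits (rad/s): [1.89, 1.89, 2.39, 2.39, 3.01, 3.01, 3.01].

## Interface

Orientations are given as a rotation vector (axis times angle).
In Python, from plant import * gives the robot as it stands.
- The arm moves only by the tool arm_command, never from a script. Its argument "moves" is a list of rows, each an object of numbers: "tx", "ty", "tz": the shift along the world's x, y, z in cm; "wx", "wy", "wz": the turn, a rotation vector about the world's x, y, z in degrees. A call has 1 to 8 rows; each row shifts and turns the commanded pose from where the row before left it; what a row does not reach is not made up. A row lasts 1/12 s, in which the tool goes at most 41.7 mm and 7.16 degrees, less where a joint would pass 70% of its speed; a pose out of reach is approached as far as the arm can. A call is refused whole if a number of a shift passes 4.17 or a number of a turn 7.16, either way. A call with a gripper value outside its range is refused whole. "hand" is the opening, from 0 (shut) to 1 (fully open), set as the call begins (left out, the last holds). The fingers move at their own pace and stop on an object; "squeeze" is the grip in N (left out, the last holds). Time passes only in rows, so rows that do not move let the fingers close. It gives the time, the measured TCP pose, the force, the opening and the grip force at its end, in the units of the state.
- read_state(): the state, without advancing time (a new reading comes with each control period).
- grab_frame(name): name is "side" or "top"; returns (picture, depth): 420x560x3 uint8, blue, green, red; 420x560 float32, m along the optical axis (not along the pixel's ray), 0 where there is no reading.
- camera_info(name): a dict with "fx", "fy", "cx", "cy" (pixels), "k1" (the pictures are not rectified: a ray, as slopes to the right and down, at radius r is drawn at 1 + k1 r^2 times it, then the intrinsics apply), "xyz" and "attitude" of the camera in the world. Camera axes: x right, y down, z forward; pixel columns grow to the right and rows downward; lengths in m; the calibration is good to about 2 mm. A picture is of the moment at which its call begins. camera_info takes no time and is no camera call.
- finish_job(): hands the job in; it is judged then, once.
Trained networks look in the newest picture that a camera, given by its name, has taken for a name from the list of things; names that differ only in an ending like _2 or _b are one class to them, and where a whole thing is asked for, a point or a joint stands for the part that bears it (a point fixed in the world has none). Each returns a list of dicts, best first, with "score" (0 to 1); they miss things now and then, are a little off and sometimes report something else, mostly with a low value. They report only what shows in the picture. A call takes as long as a camera call. They do not tell look-alikes from the thing itself.
- spot_in(thing, camera): "rect" ([centre column, centre row, width, height] in pixels, round what is visible of it).
The state is a dict: "time_s": time; "q": joint angles; "qd": joint speeds; "joint_efforts": joint torques, N m; "tcp_pos": TCP position; "tcp_rot": TCP orientation; "wrist_force": force on the tool from outside, world axes, zero at the start; "moment": the same for the moment, N m; "grip_width": opening from 0.0 (shut) to 1.0 (fully open); "grasp_force": force on a finger pad.
Only numpy, scipy, OpenCV 4.12 (cv2) and the standard library are available. Lean on these libraries where they do the work, as an engineer would, in place of code of your own. Each camera call takes 0.05 s, during which the arm holds its last target. There are 200 camera calls.

## Task

The hinged lid of the coffee-pod tin is too tight for fingers: take the palette knife from the chopping board, work its blade into the notch in the tin's front and lever the lid up with it, then swing the lid right back until it stands upright or beyond by itself. Lay the knife back down flat on the chopping board (set it down, do not drop it) and leave the mug, jar and shaker where they stand.

Things in the scene. Friction and masses are not known exactly. Their poses are not given: they have to be found in the camera images.
- tin: Cream rectangular tin, fixed, 120 (x) x 150 (y) x 70 mm tall without lid, walls 3 mm. Origin: centre of its underside, z up. The -x face is the front, with the notch; the rear (+x) top edge carries the lid's hinge, along y. Coffee pods inside reach 29 mm up; above them it is empty. A 5 mm thick steel lid covers it, underside 70 mm up, with a 13 mm skirt over sides and front except at the notch.
- tin_notch (a point): Centre of the notch, in the outer face of the tin's front wall: 60 mm in front (-x) of the tin's centre, 65 mm above the worktop. The notch is an opening 44 mm wide (tin y; the skirt is interrupted there) and 10 mm high, from 60 mm up to the lid's underside at 70 mm. Axes as the tin's: +x points into the tin, z up.
- lid_hinge (a point): Middle of the lid's hinge line, at the rear top edge of the tin, 70 mm above the worktop and 120 mm behind the front face (a dark hinge barrel runs along this edge, opposite the notch); axes as the tin's; it does not move with the lid.
- tin_lid (a joint): Lid angle, rad: 0 shut, 1.57 upright, 1.9 the stop, leaning back. The front edge (122 mm from the hinge; lid 158 mm wide, 0.12 kg) swings up and back. The hinge is stiff (0.15 N m of friction; about 2 N at the front edge with the weight) and the lid stays at whatever angle it is left.
- knife: Palette knife, 200 mm long, 90 g, loose, flat on the board. Dark wood handle 110 mm long (x -80 to +30), 14 mm wide (y), 18 mm high (z 0 to 18); level steel blade 90 mm long (x +30 to +120), 22 mm wide, 2.5 mm thick, its middle plane 9 mm above the handle's underside. Origin: on the handle's underside at the balance point, a good place to grip; +x points to the blade's tip, z up.
- knife_tip (a point): Tip of the knife's blade: 120 mm ahead (+x) of the knife's origin, in the middle of the blade's thickness.
- board: Light wood chopping board, fixed, 280 (x) x 190 (y) x 18 mm thick. Origin: centre of its underside, on the worktop; z up.
- mug: White mug, 80 mm wide, 90 mm tall; bystander. Origin: centre of its underside.
- jar: Glass jar with steel cap, 68 mm wide, 110 mm tall; bystander. Origin: centre of its underside.
- shaker: Steel shaker, 44 mm wide, 80 mm tall; bystander. Origin: centre of its underside.
Not all that is in view belongs to the job. What is shaped like the tin but blue is not meant. Of the things shaped like the knife, the wood one is meant.

How it is judged:
By the outcome, as a careful person would: the job done as asked, in the order asked, and still so for the second after the job is handed in, with the robot touching nothing.
It also fails if it takes over 61 s, if anything falls off the work surface, if the arm or the gripper's body presses on something with over 40 N, if the wrist force passes 120 N, or if a joint passes its speed limit or range.

## Working session

There is one attempt and no reset: what is moved stays moved. The work goes in short steps, Python scripts to look and compute and a tool call to move; the robot and the scene stay as the last step left them, time stands still between calls to the robot, and variables do not carry over. Pictures are saved under pics/ and viewed, at most 12 in all, crops included, and the job is handed in when it is done.

Besides the shell and the picture viewer there is one more tool, called after "Request:" by a JSON object that holds its "api" and its "payload", one argument or row to a line. arm_command: Moves the arm, as the interface text tells. Its arguments: {"type":"object","properties":{"moves":{"type":"array"},"hand":{"type":"number"},"squeeze":{"type":"number"}},"required":["moves"]}

```bash
mkdir -p pics; ls; cat > h.py <<'E'
from plant import *
import numpy as np, cv2
from scipy.spatial.transform import Rotation as R
def cam(n):
    c=camera_info(n); a=np.array(c["attitude"],float)
    M=R.from_rotvec(a).as_matrix() if a.size==3 else a.reshape(3,3)
    return c,M,np.array(c["xyz"])
def ray(n,u,v):
    c,M,t=cam(n)
    K=np.array([[c["fx"],0,c["cx"]],[0,c["fy"],c["cy"]],[0,0,1]])
    p=cv2.undistortPoints(np.array([[[u,v]]],float),K,np.array([c["k1"],0,0,0.]))[0,0]
    return t,M@np.array([p[0],p[1],1])
def atz(n,u,v,z):
    t,d=ray(n,u,v); return t+d*(z-t[2])/d[2]
def cloud(n,D):
    c,M,t=cam(n); K=np.array([[c["fx"],0,c["cx"]],[0,c["fy"],c["cy"]],[0,0,1]])
    h,w=D.shape; uv=np.stack(np.meshgrid(np.arange(w),np.arange(h)),-1).reshape(-1,1,2).astype(float)
    p=cv2.undistortPoints(uv,K,np.array([c["k1"],0,0,0.])).reshape(h,w,2)
    P=np.dstack([p*D[...,None],D]); return P@M.T+t
E
python3 - <<'E'
from h import *
for n in("side","top"):
    print(camera_info(n))
    p,d=grab_frame(n); cv2.imwrite(f"pics/{n}0.png",p); np.savez(f"{n}0.npz",p=p,d=d)
    for th in("tin","knife","board","mug","jar","shaker","tin_notch"):
        print(n,th,[(np.round(x["rect"]).tolist(),round(x["score"],2)) for x in spot_in(th,n)])
print(read_state())
E
```

```text
pics
{'fx': 444.16362355212567, 'fy': 444.16362355212567, 'cx': 279.603328762569, 'cy': 210.944192957959, 'k1': -0.0819829547202257, 'xyz': array([ 0.11474988, -1.03225775,  0.80190564]), 'attitude': array([-2.13782346,  0.39739665, -0.19211589])}
side tin [([254.0, 201.0, 64.0, 51.0], 0.76), ([169.0, 188.0, 62.0, 45.0], 0.7), ([341.0, 190.0, 55.0, 52.0], 0.64), ([398.0, 247.0, 20.0, 30.0], 0.47), ([322.0, 156.0, 21.0, 31.0], 0.46)]
side knife [([305.0, 266.0, 32.0, 53.0], 0.94), ([216.0, 323.0, 76.0, 42.0], 0.77)]
side board [([309.0, 270.0, 116.0, 87.0], 0.62)]
side mug [([239.0, 159.0, 21.0, 30.0], 0.82)]
side jar [([322.0, 156.0, 22.0, 30.0], 0.95)]
side shaker [([400.0, 248.0, 21.0, 33.0], 0.84)]
side tin_notch [([169.0, 185.0, 59.0, 45.0], 0.89), ([255.0, 200.0, 60.0, 52.0], 0.75), ([341.0, 192.0, 56.0, 46.0], 0.74)]
{'fx': 527.009592792604, 'fy': 527.009592792604, 'cx': 276.2825304645561, 'cy': 200.3636194598036, 'k1': 0.05164425031535752, 'xyz': array([ 0.34068434, -0.03224489,  1.66184165]), 'attitude': array([-2.17966087,  2.15238007, -0.09108941])}
top tin [([236.0, 214.0,
[... 609 characters left out ...]
: array([-1.41417807,  0.52140606, -0.03628403,  1.59948707,  0.02118452,
        1.02107186, -0.11281224]), 'qd': array([ 5.38168343e-05, -2.96805008e-04, -6.00275934e-04,  1.75201872e-03,
        1.12044987e-03, -1.65921124e-04, -8.26529269e-04]), 'joint_efforts': array([ 1.60084932e-03, -9.26773381e+01,  1.97875656e+00, -3.70232034e+01,
        1.80230004e-02,  1.82111427e-03,  1.48979990e-05]), 'tcp_pos': array([0.140578  , 0.60899231, 0.25029182]), 'tcp_rot': array([-3.55641943e-01, -3.12139065e+00, -1.89438526e-05]), 'wrist_force': array([-0.53903436, -0.49418423, -0.41266479]), 'moment': array([0.03111352, 0.00608049, 0.02686711]), 'grasp_force': 0.0, 'grip_width': 0.9967746231578944}
```

View pics/top0.png

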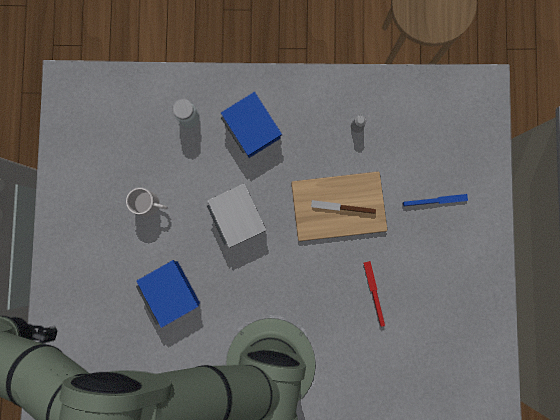

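View pics/side0.png

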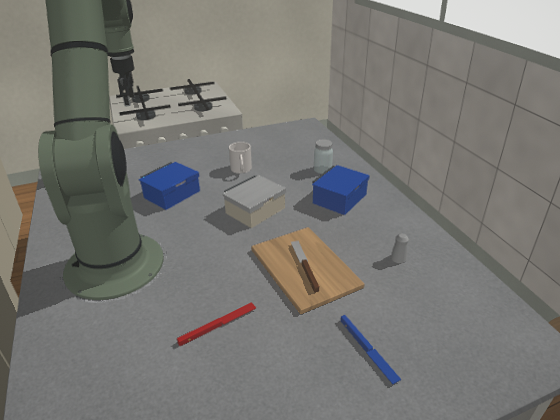

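The top view shows the wood knife at (344,209) on the board, with look-alikes in blue (436,200) and red (374,294). The cream tin is at (237,215), with blue tins at (252,125) and (168,293). Next I'll take one close crop and measure.

```bash
python3 - <<'E'
from h import *
S=np.load("side0.npz");T=np.load("top0.npz")
a=cv2.resize(S["p"][170:300,210:370],None,fx=3.7,fy=3.7,interpolation=cv2.INTER_CUBIC)[:, :400]
a=cv2.resize(S["p"][165:235,210:300],(400,311),interpolation=cv2.INTER_CUBIC)
b=cv2.resize(T["p"][175:255,200:290],(400,356),interpolation=cv2.INTER_CUBIC)
c=cv2.resize(T["p"][165:245,290:390],(400,320),interpolation=cv2.INTER_CUBIC)
im=np.zeros((600,800,3),np.uint8); im[:280,:400]=a[:280]; im[:320,400:]=c[:320]; im[320:600,:400]=cv2.resize(b,(400,280))
im[320:600,:400]=0; bb=cv2.resize(b,(315,280)); im[320:600,:315]=bb
d=cv2.resize(S["p"][230:300,280:340],(240,280),interpolation=cv2.INTER_CUBIC); im[320:600,400:640]=d
cv2.imwrite("pics/crop0.png",im)
PT=cloud("top",T["d"]); PS=cloud("side",S["d"])
def rect(P,lo,hi,box):
    x0,x1,y0,y1=box; Q=P[y0:y1,x0:x1].reshape(-1,3); m=(Q[:,2]>lo)&(Q[:,2]<hi); Q=Q[m]
    r=cv2.minAreaRect(Q[:,:2].astype(np.float32)); return len(Q),np.round(np.median(Q[:,2]),4),r,np.round(cv2.boxPoints(r),4).tolist()
print("tin top",rect(PT,.066,.09,(195,280,175,255)))
print("board",rect(PT,.012,.03,(280,400,160,250)))
print("knife>24",rect(PT,.0235,.05,(300,390,190,225)))
# knife by colour: handle dark, in top image
hsv=cv2.cvtColor(T["p"],cv2.COLOR_BGR2HSV)
sub=T["p"][195:222,305:382].astype(int)
dark=(sub.sum(2)<200); sat=hsv[195:222,305:382,1]; print("bladeV")
def pts(m,z):
    ys,xs=np.nonzero(m); P=np.array([atz("top",x+305,y+195,z) for x,y in zip(xs,ys)]); r=cv2.minAreaRect(P[:,:2].astype(np.float32)); return len(P),P.mean(0),r,np.round(cv2.boxPoints(r),4).tolist()
print("handle",pts(dark,.036)); print("blade",pts((sat<50)&~dark,.028))
for n,b in(("mug",(140,201)),("jar",(183,108)),("shaker",(358,121))): print(n,PT[b[1],b[0]])
for b in((236,214),(253,127),(170,292)): print(PT[b[1],b[0]])
E
```

```text
tin top (2247, np.float64(0.0752), ((0.44697731733322144, 0.11211369186639786), (0.15824873745441437, 0.13207381963729858), 25.917638778686523), [[0.34689998626708984, 0.13689999282360077], [0.40470001101493835, 0.01810000091791153], [0.546999990940094, 0.08730000257492065], [0.489300012588501, 0.2061000019311905]])
board (4789, np.float64(0.0182), ((0.48855534195899963, -0.21334737539291382), (0.19671180844306946, 0.3532372713088989), 7.973264694213867), [[0.3666999936103821, -0.05209999904036522], [0.4156000018119812, -0.4018999934196472], [0.6104999780654907, -0.37459999322891235], [0.5615000128746033, -0.024800000712275505]])
knife>24 (528, np.float64(0.0282), ((0.4808824062347412, -0.21478226780891418), (0.1062917485833168, 0.26005321741104126), 0.7521044015884399), [[0.4259999990463257, -0.08550000190734863], [0.4293999969959259, -0.34549999237060547], [0.5357000231742859, -0.3440999984741211], [0.5322999954223633, -0.08410000056028366]])
bladeV
handle (171, array([ 0.47392957, -0.26354755,  0.036     ]), ((0.4744546413421631, -0.2622401714324951), (0.10872051119804382, 0.014981909655034542), 83.53597259521484), [[0.4609000086784363, -0.31540000438690186], [0.4758000075817108, -0.31709998846054077], [0.4880000054836273, -0.20909999310970306], [0.4731000065803528, -0.20739999413490295]])
blade (212, array([ 0.48600279, -0.1640264 ,  0.028     ]), ((0.486018568277359, -0.16400304436683655), (0.08998795598745346, 0.02245871163904667), 83.82418823242188), [[0.4699999988079071, -0.20749999582767487], [0.49230000376701355, -0.20990000665187836], [0.5019999742507935, -0.12049999833106995], [0.4796999990940094, -0.11810000240802765]])
mug [0.49323442 0.41836708 0.00966163]
jar [0.76603824 0.27195179 0.11090075]
shaker [ 0.74149028 -0.25850222  0.07233017]
[0.45091768 0.10911854 0.07996173]
[0.71932739 0.06285977 0.07410363]
[0.2171857  0.29949545 0.08074112]
```

View pics/crop0.png

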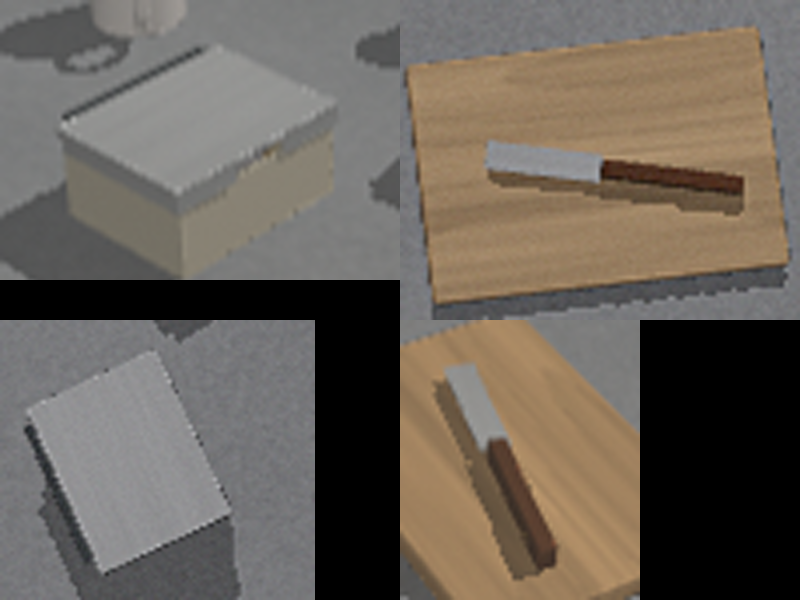

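The crop shows the notch as a brown gap at crop pixel (265,155), in the skirt of the tin's board-facing (−y) long face. The dark hinge barrel is on the opposite edge. The wood knife's blade points towards +y, with its origin at about (0.477, −0.237). Starting the approach.

Request:
{"api": "arm_command", "payload": {
  "moves": [
    {"tx": 2.6,"ty": -2.7,"wz": -3.2},
    {"tx": 2.6,"ty": -2.7,"wz": -3.2},
    {"tx": 2.6,"ty": -2.7,"wz": -3.2},
    {"tx": 2.6,"ty": -2.7,"wz": -3.2},
    {"tx": 2.6,"ty": -2.7,"wz": -3.2},
    {"tx": 2.6,"ty": -2.7,"wz": -3.2},
    {"tx": 2.6,"ty": -2.7,"wz": -3.2},
    {"tx": 2.6,"ty": -2.7,"wz": -3.2}
  ],
  "hand": 0.6
}}

```text
invalid input at $.moves[0]: expected keys tx, ty, tz, wx, wy, wz
```

Request:
{"api": "arm_command", "payload": {
  "moves": [
    {"tx": 2.6,"ty": -2.7,"wz": -3.2},
    {"tx": 2.6,"ty": -2.7,"wz": -3.2},
    {"tx": 2.6,"ty": -2.7,"wz": -3.2},
    {"tx": 2.6,"ty": -2.7,"wz": -3.2},
    {"tx": 0.2,"ty": -3.7,"wz": -3.2},
    {"tx": 0.2,"ty": -3.7,"wz": -3.2},
    {"tx": 0.2,"ty": -3.7,"wz": -3.2},
    {"tx": 0.2,"ty": -3.7,"wz": -3.2}
  ]
}}

```text
invalid input at $.moves[0]: expected keys tx, ty, tz, wx, wy, wz
```

Request:
{"api": "arm_command", "payload": {
  "moves": [
    {"tx": 0.2,"ty": -3.7,"tz": -0.8,"wz": -3.2},
    {"tx": 0.2,"ty": -3.7,"tz": -0.8,"wz": -3.2},
    {"tx": 0.2,"ty": -3.7,"tz": -0.8,"wz": -3.2},
    {"tx": 0.2,"ty": -3.7,"tz": -0.8,"wz": -3.2},
    {"tx": 0.2,"ty": -3.7,"tz": -0.8,"wz": -3.2},
    {"tx": 0.2,"ty": -3.7,"tz": -0.8,"wz": -3.2},
    {"tx": 0.2,"ty": -3.7,"tz": -0.8,"wz": -3.2},
    {"tz": -0.8}
  ]
}}

```text
invalid input at $.moves[0]: expected keys tx, ty, tz, wx, wy, wz
```

```bash
cat >> h.py <<'E'
def st():
    s=read_state(); M=R.from_rotvec(s["tcp_rot"]).as_matrix()
    print("t",round(s["time_s"],2),"tcp",np.round(s["tcp_pos"],4),"yaw_y",round(np.degrees(np.arctan2(M[1,1],M[0,1])),2),"z",np.round(M[:,2],3),"F",np.round(s["wrist_force"],1),"Mo",np.round(s["moment"],2),"w",round(s["grip_width"],3),"g",round(float(s["grasp_force"]),1)); print("q",np.round(s["q"],2)); return s,M
E
python3 - <<'E'
from h import *
st()
print([atz("top",u,v,.075).round(4).tolist() for u,v in((207.7,200.1),(244.3,183.6),(265.4,230.1),(230,247.3))])
E
```

```text
t 0.8 tcp [0.1406 0.609  0.2503] yaw_y 77.0 z [-0.  0. -1.] F [-0.5 -0.5 -0.4] Mo [0.03 0.01 0.03] w 0.997 g 0.0
q [-1.41  0.52 -0.04  1.6   0.02  1.02 -0.11]
[[0.4924, 0.1961, 0.075], [0.5441, 0.0863, 0.075], [0.4038, 0.02, 0.075], [0.351, 0.1255, 0.075]]
```

Request:
{"api": "arm_command", "payload": {
  "moves": [
    {"tx": 2.6,"ty": -2.7,"tz": 0,"wx": 0,"wy": 0,"wz": -3.2},
    {"tx": 2.6,"ty": -2.7,"tz": 0,"wx": 0,"wy": 0,"wz": -3.2},
    {"tx": 2.6,"ty": -2.7,"tz": 0,"wx": 0,"wy": 0,"wz": -3.2},
    {"tx": 2.6,"ty": -2.7,"tz": 0,"wx": 0,"wy": 0,"wz": -3.2},
    {"tx": 2.6,"ty": -2.7,"tz": 0,"wx": 0,"wy": 0,"wz": -3.2},
    {"tx": 2.6,"ty": -2.7,"tz": 0,"wx": 0,"wy": 0,"wz": -3.2},
    {"tx": 2.6,"ty": -2.7,"tz": 0,"wx": 0,"wy": 0,"wz": -3.2},
    {"tx": 2.6,"ty": -2.7,"tz": 0,"wx": 0,"wy": 0,"wz": -3.2}
  ],
  "hand": 0.6
}}

```text
time_s: 1.47
tcp_pos: [0.3496, 0.3915, 0.2505]
tcp_rot: [1.042, 2.964, 0.001]
wrist_force: [0.3, 1.0, -0.1]
grip_width: 0.598
grasp_force: 0.0
```

Request:
{"api": "arm_command", "payload": {
  "moves": [
    {"tx": 2.6,"ty": -2.7,"tz": 0,"wx": 0,"wy": 0,"wz": -3.2},
    {"tx": 2.6,"ty": -2.7,"tz": 0,"wx": 0,"wy": 0,"wz": -3.2},
    {"tx": 2.6,"ty": -2.7,"tz": 0,"wx": 0,"wy": 0,"wz": -3.2},
    {"tx": 2.6,"ty": -2.7,"tz": 0,"wx": 0,"wy": 0,"wz": -3.2},
    {"tx": 0.2,"ty": -3.7,"tz": 0,"wx": 0,"wy": 0,"wz": -3.2},
    {"tx": 0.2,"ty": -3.7,"tz": 0,"wx": 0,"wy": 0,"wz": -3.2},
    {"tx": 0.2,"ty": -3.7,"tz": 0,"wx": 0,"wy": 0,"wz": -3.2},
    {"tx": 0.2,"ty": -3.7,"tz": 0,"wx": 0,"wy": 0,"wz": -3.2}
  ]
}}

```text
time_s: 2.13
tcp_pos: [0.4604, 0.1353, 0.2504]
tcp_rot: [1.673, 2.659, 0.001]
wrist_force: [1.6, 0.3, -1.0]
grip_width: 0.6
grasp_force: 0.0
```

Request:
{"api": "arm_command", "payload": {
  "moves": [
    {"tx": 0.2,"ty": -3.7,"tz": 0,"wx": 0,"wy": 0,"wz": -3.2},
    {"tx": 0.2,"ty": -3.7,"tz": 0,"wx": 0,"wy": 0,"wz": -3.2},
    {"tx": 0.2,"ty": -3.7,"tz": -0.8,"wx": 0,"wy": 0,"wz": -3.2},
    {"tx": 0.2,"ty": -3.7,"tz": -0.8,"wx": 0,"wy": 0,"wz": -3.2},
    {"tx": 0.2,"ty": -3.7,"tz": -0.8,"wx": 0,"wy": 0,"wz": -3.2},
    {"tx": 0.2,"ty": -3.7,"tz": -0.8,"wx": 0,"wy": 0,"wz": -3.2},
    {"tx": 0.2,"ty": -3.7,"tz": -0.8,"wx": 0,"wy": 0,"wz": -3.2},
    {"tx": 0,"ty": 0,"tz": 0,"wx": 0,"wy": 0,"wz": 0}
  ]
}}

```text
time_s: 2.8
tcp_pos: [0.4736, -0.1286, 0.2096]
tcp_rot: [2.166, 2.274, -0.003]
wrist_force: [-1.8, -1.5, -0.3]
grip_width: 0.604
grasp_force: 0.0
```

```bash
python3 - <<'E'
from h import *
st()
E
```

```text
t 2.8 tcp [ 0.4736 -0.1286  0.2096] yaw_y 2.78 z [-0.    -0.003 -1.   ] F [-1.8 -1.5 -0.3] Mo [ 0.01  0.16 -0.03] w 0.604 g 0.0
q [-0.22  0.4   0.47  2.01 -0.25  0.79  0.44]
```

Request:
{"api": "arm_command", "payload": {
  "moves": [
    {"tx": 0.1,"ty": -2.7,"tz": -2,"wx": 0,"wy": 0,"wz": -2.4},
    {"tx": 0.1,"ty": -2.7,"tz": -2.5,"wx": 0,"wy": 0,"wz": -2.4},
    {"tx": 0.1,"ty": -2.7,"tz": -3,"wx": 0,"wy": 0,"wz": -2.4},
    {"tx": 0,"ty": -2.7,"tz": -3,"wx": 0,"wy": 0,"wz": -2.3},
    {"tx": 0,"ty": 0,"tz": -1.5,"wx": 0,"wy": 0,"wz": 0},
    {"tx": 0,"ty": 0,"tz": 0,"wx": 0,"wy": 0,"wz": 0}
  ]
}}

```text
time_s: 3.3
tcp_pos: [0.4758, -0.2308, 0.0874]
tcp_rot: [-2.336, -2.095, 0.004]
wrist_force: [-0.1, -0.2, 0.4]
grip_width: 0.6
grasp_force: 0.0
```

```bash
python3 - <<'E'
from h import *
st()
p,_=grab_frame("side"); q,_=grab_frame("top")
a=cv2.resize(p[190:310,240:370],(520,480),interpolation=cv2.INTER_CUBIC)
b=cv2.resize(q[170:240,300:370],(280,280),interpolation=cv2.INTER_CUBIC)
im=np.zeros((480,800,3),np.uint8); im[:,:520]=a; im[:280,520:]=b; cv2.imwrite("pics/g1.png",im)
E
```

```text
t 3.3 tcp [ 0.4758 -0.2308  0.0874] yaw_y -6.24 z [-0.004  0.001 -1.   ] F [-0.1 -0.2  0.4] Mo [ 0.02  0.04 -0.05] w 0.6 g 0.0
q [ 0.07  0.65  0.38  1.99 -0.42  0.58  0.62]
```

View pics/g1.png

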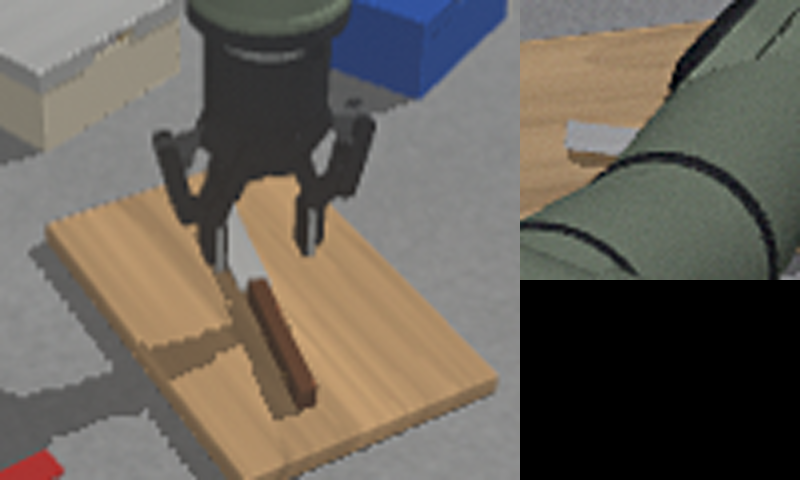

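The gripper at crop (265,240) straddles the handle line with both fingers clear. I'll descend and close.

Request:
{"api": "arm_command", "payload": {
  "moves": [
    {"tx": 0.1,"ty": -0.6,"tz": -1.2,"wx": 0,"wy": 0,"wz": -0.5},
    {"tx": 0,"ty": 0,"tz": -1.2,"wx": 0,"wy": 0,"wz": 0},
    {"tx": 0,"ty": 0,"tz": -1.2,"wx": 0,"wy": 0,"wz": 0},
    {"tx": 0,"ty": 0,"tz": -1.1,"wx": 0,"wy": 0,"wz": 0},
    {"tx": 0,"ty": 0,"tz": 0,"wx": 0,"wy": 0,"wz": 0},
    {"tx": 0,"ty": 0,"tz": 0,"wx": 0,"wy": 0,"wz": 0}
  ]
}}

```text
time_s: 3.9
tcp_pos: [0.4782, -0.2358, 0.0427]
tcp_rot: [-2.345, -2.089, 0.001]
wrist_force: [-0.6, -0.5, 1.0]
grip_width: 0.6
grasp_force: 0.0
```

Request:
{"api": "arm_command", "payload": {
  "moves": [
    {"tx": 0,"ty": 0,"tz": 0,"wx": 0,"wy": 0,"wz": 0},
    {"tx": 0,"ty": 0,"tz": 0,"wx": 0,"wy": 0,"wz": 0},
    {"tx": 0,"ty": 0,"tz": 0,"wx": 0,"wy": 0,"wz": 0},
    {"tx": 0,"ty": 0,"tz": 0,"wx": 0,"wy": 0,"wz": 0},
    {"tx": 0,"ty": 0,"tz": 0,"wx": 0,"wy": 0,"wz": 0},
    {"tx": 0,"ty": 0,"tz": 0,"wx": 0,"wy": 0,"wz": 0},
    {"tx": 0,"ty": 0,"tz": 0,"wx": 0,"wy": 0,"wz": 0},
    {"tx": 0,"ty": 0,"tz": 0,"wx": 0,"wy": 0,"wz": 0}
  ],
  "hand": 0,
  "squeeze": 80
}}

```text
time_s: 4.57
tcp_pos: [0.4788, -0.2361, 0.044]
tcp_rot: [2.345, 2.09, 0.001]
wrist_force: [-2.5, 1.9, 9.6]
grip_width: 0.132
grasp_force: 78.8
```

Request:
{"api": "arm_command", "payload": {
  "moves": [
    {"tx": 0,"ty": 0,"tz": 0.5,"wx": 0,"wy": 0,"wz": 0},
    {"tx": 0,"ty": 0,"tz": 1,"wx": 0,"wy": 0,"wz": 0},
    {"tx": 0,"ty": 0,"tz": 1.5,"wx": 0,"wy": 0,"wz": 0},
    {"tx": 0,"ty": 0,"tz": 2,"wx": 0,"wy": 0,"wz": 0},
    {"tx": 0,"ty": 0,"tz": 2,"wx": 0,"wy": 0,"wz": 0},
    {"tx": 0,"ty": 0,"tz": 1,"wx": 0,"wy": 0,"wz": 0},
    {"tx": 0,"ty": 0,"tz": 0,"wx": 0,"wy": 0,"wz": 0}
  ]
}}

```text
time_s: 5.15
tcp_pos: [0.4795, -0.2364, 0.1257]
tcp_rot: [2.343, 2.088, 0.003]
wrist_force: [1.0, -0.4, -0.4]
grip_width: 0.135
grasp_force: 78.5
```

```bash
python3 - <<'E'
from h import *
st()
p,d=grab_frame("side"); np.savez("s2.npz",p=p,d=d)
cv2.imwrite("pics/g2.png",cv2.resize(p[150:310,230:390],(600,600),interpolation=cv2.INTER_CUBIC))
E
```

```text
t 5.15 tcp [ 0.4795 -0.2364  0.1257] yaw_y -6.59 z [ 0.003 -0.001 -1.   ] F [ 1.  -0.4 -0.4] Mo [ 0.   -0.04 -0.04] w 0.135 g 78.5
q [ 0.04  0.6   0.42  1.96 -0.39  0.66  0.6 ]
```

View pics/g2.png

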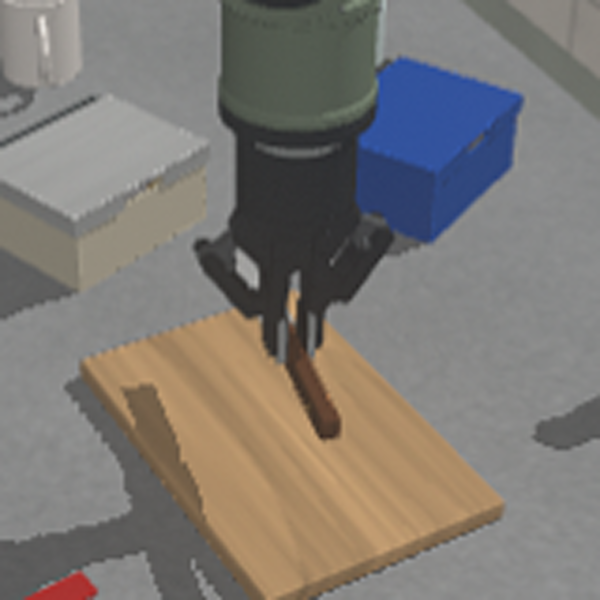

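The knife is held, with the handle sticking out behind the pads at crop (315,390). I'll turn it to the tin's heading and stop short of the notch.

Request:
{"api": "arm_command", "payload": {
  "moves": [
    {"tx": 0.8,"ty": 1.8,"tz": 0,"wx": 0,"wy": 0,"wz": 4},
    {"tx": 0.8,"ty": 1.8,"tz": 0,"wx": 0,"wy": 0,"wz": 4},
    {"tx": 0.8,"ty": 1.8,"tz": 0,"wx": 0,"wy": 0,"wz": 4},
    {"tx": 0.8,"ty": 1.8,"tz": 0,"wx": 0,"wy": 0,"wz": 4},
    {"tx": 0.8,"ty": 1.8,"tz": 0,"wx": 0,"wy": 0,"wz": 4},
    {"tx": 0.8,"ty": 1.8,"tz": -1,"wx": 0,"wy": 0,"wz": 4},
    {"tx": 0.8,"ty": 1.8,"tz": -1,"wx": 0,"wy": 0,"wz": 4},
    {"tx": 0.8,"ty": 1.8,"tz": -0.5,"wx": 0,"wy": 0,"wz": 4}
  ]
}}

```text
time_s: 5.87
tcp_pos: [0.5427, -0.09, 0.0969]
tcp_rot: [-1.669, -2.66, 0.001]
wrist_force: [0.8, 0.3, -1.5]
grip_width: 0.137
grasp_force: 78.5
```

Request:
{"api": "arm_command", "payload": {
  "moves": [
    {"tx": 0,"ty": 0,"tz": 0,"wx": 0,"wy": 0,"wz": 0},
    {"tx": 0,"ty": 0,"tz": 0,"wx": 0,"wy": 0,"wz": 0}
  ]
}}

```text
time_s: 6.03
tcp_pos: [0.5428, -0.0904, 0.0976]
tcp_rot: [-1.673, -2.658, 0.0]
wrist_force: [-0.7, -0.4, -0.2]
grip_width: 0.131
grasp_force: 78.5
```

```bash
python3 - <<'E'
from h import *
st()
p,d=grab_frame("side"); q,e=grab_frame("top"); np.savez("s3.npz",p=p,d=d,q=q,e=e)
a=cv2.resize(p[150:270,210:350],(560,480),interpolation=cv2.INTER_CUBIC)
b=cv2.resize(q[170:260,200:320],(480,360),interpolation=cv2.INTER_CUBIC)[:,:240]
im=np.zeros((480,800,3),np.uint8); im[:,:560]=a; im[:360,560:]=b; cv2.imwrite("pics/g3.png",im)
E
```

```text
t 6.03 tcp [ 0.5428 -0.0904  0.0976] yaw_y 25.63 z [-0.001  0.    -1.   ] F [-0.7 -0.4 -0.2] Mo [-0.01  0.05  0.03] w 0.131 g 78.5
q [-0.13  0.64  0.26  1.93 -0.27  0.61  0.76]
```

View pics/g3.png

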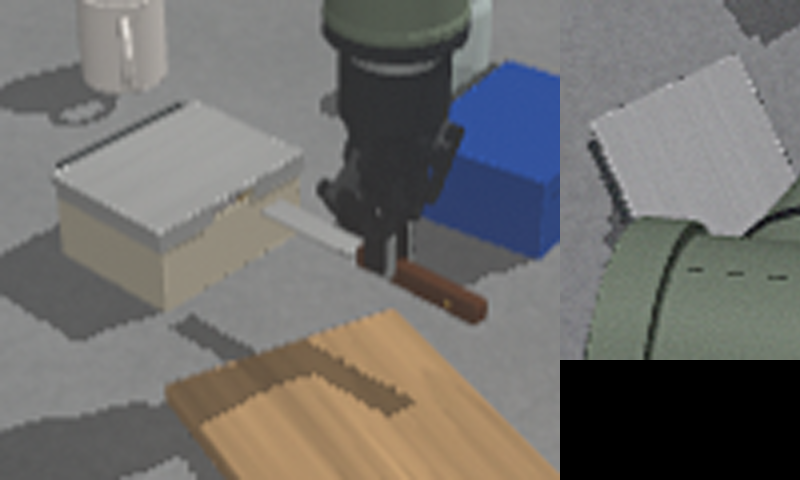

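The blade runs from tip at crop (268,205) to root at (358,248), and the handle goes on to (475,310). The notch spans roughly crop (213,210) to (262,190). I'll measure the blade pose by depth against the model, and the notch on the face plane.

```bash
python3 - <<'E'
from h import *
S=np.load("s3.npz"); P=cloud("side",S["d"])
f=lambda x,y:(210+(x)/4-.4,150+y/4-.4)
h=np.radians(115.7); dx=np.array([np.cos(h),np.sin(h)]); n=np.array([-dx[1],dx[0]])
tcp=np.array([.5428,-.0904,.0976])
def rep(nm,x,y):
    u,v=f(x,y); Q=P[int(round(v)),int(round(u))]; r=Q-tcp
    print(nm,(round(u,1),round(v,1)),Q.round(4),"along",round(r[:2]@dx,4),"lat",round(r[:2]@n,4),"dz",round(r[2],4))
for i,(x,y) in enumerate([(275,208),(290,216),(305,224),(320,231),(335,238),(345,242)]): rep("blade",x,y)
for x,y in[(410,268),(425,276),(440,284),(455,290),(468,297)]: rep("handletop",x,y)
# predicted pixel of knife points for dz=-.017 blade plane
import itertools
c,M,t=cam("side")
def proj(X):
    X=M.T@(X-t); s=X[:2]/X[2]; s=s*(1+c["k1"]*(s@s)); return s*c["fx"]+[c["cx"],c["cy"]]
for a,l,z in[(.120,.011,-.017),(.120,-.011,-.017),(.03,-.011,-.017),(-.08,-.007,-.026),(-.08,-.007,-.008),(-.08,.007,-.008)]:
    X=tcp+np.r_[dx*a+n*l,z]; u,v=proj(X); print("pred",a,l,z,"crop",((u-210+.4)*4).round(0),((v-150+.4)*4).round(0))
# tin plane: depth of front face below skirt and skirt
for x,y in[(180,270),(200,255),(220,245),(250,225),(280,210),(180,232),(200,223),(290,182)]: rep("front",x,y)
tinx=np.array([np.cos(np.radians(115.9)),np.sin(np.radians(115.9))])
for g in[(.473,.0555)]:
  for dy in(-.022,.022):
    for z in(.06,.07):
      X=np.r_[np.array(g)+dy*np.array([-tinx[1],tinx[0]]),z];u,v=proj(X);print("notch",dy,z,((u-210+.4)*4).round(0),((v-150+.4)*4).round(0))
cv2.imwrite("pics/g4.png",cv2.resize(S["p"][180:225,240:300],(800,600),interpolation=cv2.INTER_CUBIC))
E
```

```text
blade (278.4, 201.6) [0.4902 0.0039 0.0844] along 0.1078 lat 0.0065 dz -0.0132
blade (282.1, 203.6) [ 0.4984 -0.0077  0.0824] along 0.0938 lat 0.0042 dz -0.0152
blade (285.9, 205.6) [ 0.5047 -0.0241  0.0839] along 0.0763 lat 0.0056 dz -0.0137
blade (289.6, 207.3) [ 0.5137 -0.0329  0.0836] along 0.0644 lat 0.0013 dz -0.014
blade (293.4, 209.1) [ 0.5177 -0.0463  0.084 ] along 0.0506 lat 0.0035 dz -0.0136
blade (295.9, 210.1) [ 0.5249 -0.0515  0.0819] along 0.0428 lat -0.0008 dz -0.0157
handletop (312.1, 216.6) [ 0.5468 -0.1148  0.0928] along -0.0238 lat 0.007 dz -0.0048
handletop (315.9, 218.6) [ 0.5555 -0.1228  0.0889] along -0.0347 lat 0.0026 dz -0.0087
handletop (319.6, 220.6) [ 0.5603 -0.1386  0.0913] along -0.051 lat 0.0051 dz -0.0063
handletop (323.4, 222.1) [ 0.5664 -0.145   0.0906] along -0.0595 lat 0.0024 dz -0.007
handletop (326.6, 223.8) [ 0.5722 -0.1582  0.0911] along -0.0738 lat 0.0029 dz -0.0065
pred 0.12 0.011 -0.017 crop 258.0 210.0
pred 0.12 -0.011 -0.017 crop 278.0 198.0
pred 0.03 -0.011 -0.017 crop 368.0 244.0
pred -0.08 -0.007 -0.026 crop 484.0 318.0
pred -0.08 -0.007 -0.008 crop 486.0 297.0
pred -0.08 0.007 -0.008 crop 473.0 306.0
front (254.6, 217.1) [0.425  0.0315 0.0292] along 0.1609 lat 0.0533 dz -0.0684
front (259.6, 213.3) [0.4436 0.0386 0.0346] along 0.1593 lat 0.0334 dz -0.063
front (264.6, 210.8) [0.4638 0.0506 0.0293] along 0.1614 lat 0.01 dz -0.0683
front (272.1, 205.8) [0.4907 0.061  0.0348] along 0.159 lat -0.0187 dz -0.0628
front (279.6, 202.1) [0.4974 0.0063 0.0812] along 0.1068 lat -0.001 dz -0.0164
front (254.6, 207.6) [0.4253 0.0273 0.0646] along 0.157 lat 0.0548 dz -0.033
front (259.6, 205.3) [0.4433 0.0338 0.067 ] along 0.155 lat 0.0358 dz -0.0306
front (282.1, 195.1) [0.5329 0.0836 0.0523] along 0.1611 lat -0.0666 dz -0.0453
notch -0.022 0.06 250.0 195.0
notch -0.022 0.07 249.0 184.0
notch 0.022 0.06 209.0 218.0
notch 0.022 0.07 209.0 207.0
```

View pics/g4.png

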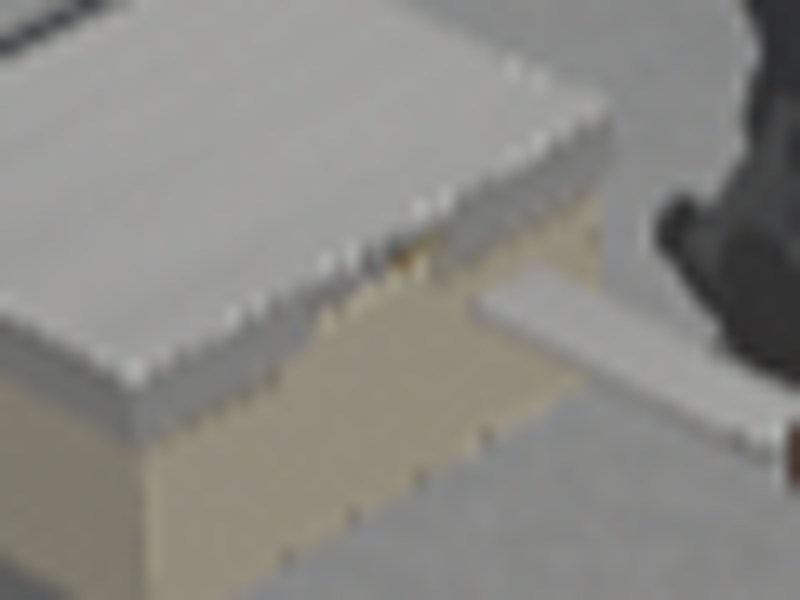

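Request:
{"api": "arm_command", "payload": {
  "moves": [
    {"tx": 0,"ty": 0,"tz": -0.8,"wx": 0,"wy": 0,"wz": 0.2},
    {"tx": 0,"ty": 0,"tz": -0.8,"wx": 0,"wy": 0,"wz": 0},
    {"tx": 0,"ty": 0,"tz": 0,"wx": 0,"wy": 0,"wz": 0},
    {"tx": 0,"ty": 0,"tz": 0,"wx": 0,"wy": 0,"wz": 0},
    {"tx": 0,"ty": 0,"tz": 0,"wx": 0,"wy": 0,"wz": 0}
  ]
}}

```text
time_s: 6.55
tcp_pos: [0.5425, -0.0923, 0.0822]
tcp_rot: [-1.675, -2.658, 0.0]
wrist_force: [-0.7, -0.2, -0.3]
grip_width: 0.136
grasp_force: 78.5
```

Request:
{"api": "arm_command", "payload": {
  "moves": [
    {"tx": -0.3,"ty": 0.63,"tz": -0.15,"wx": 0,"wy": 0,"wz": 0},
    {"tx": -0.3,"ty": 0.63,"tz": 0,"wx": 0,"wy": 0,"wz": 0},
    {"tx": -0.3,"ty": 0.63,"tz": 0,"wx": 0,"wy": 0,"wz": 0},
    {"tx": -0.3,"ty": 0.63,"tz": 0,"wx": 0,"wy": 0,"wz": 0},
    {"tx": -0.3,"ty": 0.63,"tz": 0,"wx": 0,"wy": 0,"wz": 0},
    {"tx": -0.3,"ty": 0.63,"tz": 0,"wx": 0,"wy": 0,"wz": 0},
    {"tx": -0.3,"ty": 0.63,"tz": 0,"wx": 0,"wy": 0,"wz": 0},
    {"tx": -0.2,"ty": 0.42,"tz": 0,"wx": 0,"wy": 0,"wz": 0}
  ]
}}

```text
time_s: 7.22
tcp_pos: [0.5191, -0.0427, 0.0808]
tcp_rot: [-1.673, -2.659, -0.0]
wrist_force: [-0.1, 0.8, -1.6]
grip_width: 0.138
grasp_force: 78.5
```

Request:
{"api": "arm_command", "payload": {
  "moves": [
    {"tx": 0,"ty": 0,"tz": 0,"wx": 0,"wy": 0,"wz": 0},
    {"tx": 0,"ty": 0,"tz": 0,"wx": 0,"wy": 0,"wz": 0}
  ]
}}

```text
time_s: 7.38
tcp_pos: [0.5196, -0.0436, 0.0808]
tcp_rot: [1.673, 2.659, -0.0]
wrist_force: [-0.5, -0.1, -1.3]
grip_width: 0.132
grasp_force: 78.5
```

```bash
python3 - <<'E'
from h import *
st()
p,d=grab_frame("side"); cv2.imwrite("pics/g5.png",cv2.resize(p[160:240,230:320],(675,600),interpolation=cv2.INTER_CUBIC))
E
```

```text
t 7.38 tcp [ 0.5196 -0.0436  0.0808] yaw_y 25.63 z [ 0. -0. -1.] F [-0.5 -0.1 -1.3] Mo [-0.06  0.03 -0.01] w 0.132 g 78.5
q [-0.22  0.64  0.25  2.01 -0.3   0.53  0.7 ]
```

View pics/g5.png

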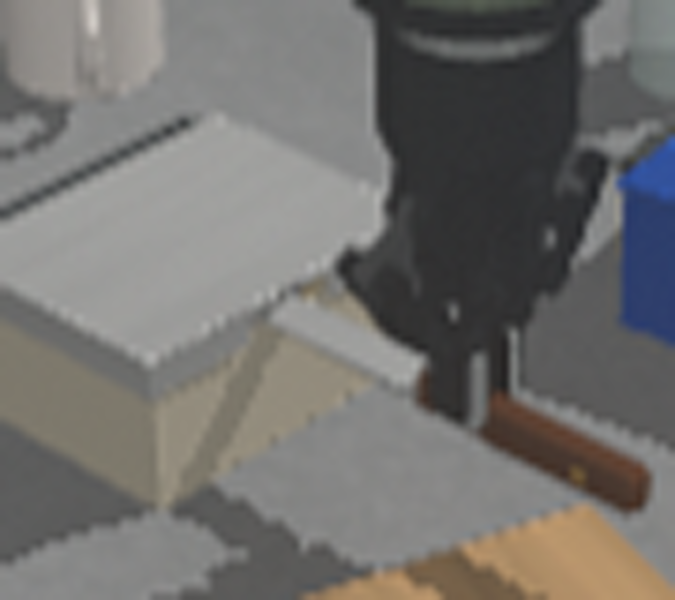

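The tip goes into the notch at crop (285,310) with no contact force. I'll go deeper.

Request:
{"api": "arm_command", "payload": {
  "moves": [
    {"tx": -0.27,"ty": 0.54,"tz": 0,"wx": 0,"wy": 0,"wz": 0},
    {"tx": -0.27,"ty": 0.54,"tz": 0,"wx": 0,"wy": 0,"wz": 0},
    {"tx": -0.27,"ty": 0.54,"tz": 0,"wx": 0,"wy": 0,"wz": 0},
    {"tx": -0.27,"ty": 0.54,"tz": 0,"wx": 0,"wy": 0,"wz": 0},
    {"tx": -0.27,"ty": 0.54,"tz": 0,"wx": 0,"wy": 0,"wz": 0},
    {"tx": 0,"ty": 0,"tz": 0,"wx": 0,"wy": 0,"wz": 0},
    {"tx": 0,"ty": 0,"tz": 0,"wx": 0,"wy": 0,"wz": 0}
  ]
}}

```text
time_s: 8.02
tcp_pos: [0.506, -0.0163, 0.0808]
tcp_rot: [1.673, 2.659, 0.0]
wrist_force: [0.6, -0.5, -0.5]
grip_width: 0.138
grasp_force: 78.5
```

Request:
{"api": "arm_command", "payload": {
  "moves": [
    {"tx": 0,"ty": 0,"tz": 0,"wx": 2.25,"wy": 1.08,"wz": 0},
    {"tx": 0,"ty": 0,"tz": 0,"wx": 2.25,"wy": 1.08,"wz": 0},
    {"tx": 0,"ty": 0,"tz": 0,"wx": 2.25,"wy": 1.08,"wz": 0},
    {"tx": 0,"ty": 0,"tz": 0,"wx": 2.25,"wy": 1.08,"wz": 0},
    {"tx": 0,"ty": 0,"tz": 0,"wx": 0,"wy": 0,"wz": 0}
  ],
  "squeeze": 110
}}

```text
time_s: 8.43
tcp_pos: [0.5064, -0.0185, 0.0806]
tcp_rot: [-1.597, -2.528, -0.141]
wrist_force: [-1.6, -0.4, -2.1]
grip_width: 0.124
grasp_force: 111.6
```

```bash
python3 - <<'E'
from h import *
st()
E
```

```text
t 8.43 tcp [ 0.5064 -0.0185  0.0806] yaw_y 25.44 z [-0.075  0.158 -0.985] F [-1.6 -0.4 -2.1] Mo [-0.35 -0.15 -0.01] w 0.124 g 111.6
q [-0.08  0.64  0.13  1.97 -0.39  0.65  0.8 ]
```

Request:
{"api": "arm_command", "payload": {
  "moves": [
    {"tx": 0,"ty": 0,"tz": 0.1,"wx": 2.25,"wy": 1.08,"wz": 0},
    {"tx": 0,"ty": 0,"tz": 0.1,"wx": 2.25,"wy": 1.08,"wz": 0},
    {"tx": 0,"ty": 0,"tz": 0.2,"wx": 2.25,"wy": 1.08,"wz": 0},
    {"tx": 0,"ty": 0,"tz": 0.2,"wx": 2.25,"wy": 1.08,"wz": 0},
    {"tx": 0,"ty": 0,"tz": 0,"wx": 0,"wy": 0,"wz": 0}
  ]
}}

```text
time_s: 8.85
tcp_pos: [0.5063, -0.0182, 0.0865]
tcp_rot: [-1.513, -2.397, -0.265]
wrist_force: [-0.4, -0.3, -1.5]
grip_width: 0.121
grasp_force: 111.7
```

```bash
python3 - <<'E'
from h import *
st()
p,d=grab_frame("side"); cv2.imwrite("pics/g6.png",cv2.resize(p[150:240,220:320],(667,600),interpolation=cv2.INTER_CUBIC))
E
```

```text
t 8.85 tcp [ 0.5063 -0.0182  0.0865] yaw_y 25.48 z [-0.148  0.308 -0.94 ] F [-0.4 -0.3 -1.5] Mo [-0.5  -0.24  0.03] w 0.121 g 111.7
q [ 0.06  0.68  0.05  1.89 -0.46  0.81  0.91]
```

View pics/g6.png

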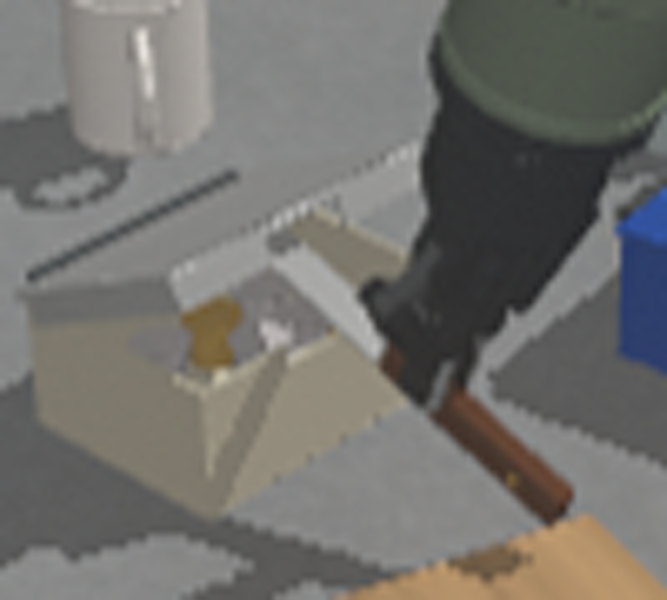

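The lid is about 27° open, with the blade under it at crop (300,260). I'll carry on along the arc.

Request:
{"api": "arm_command", "payload": {
  "moves": [
    {"tx": -0.3,"ty": 0.6,"tz": 0.8,"wx": 0,"wy": 0,"wz": 0},
    {"tx": -0.3,"ty": 0.6,"tz": 0.8,"wx": 0,"wy": 0,"wz": 0},
    {"tx": -0.3,"ty": 0.6,"tz": 0.8,"wx": 0,"wy": 0,"wz": 0},
    {"tx": -0.46,"ty": 0.96,"tz": 0.65,"wx": 0,"wy": 0,"wz": 0},
    {"tx": -0.46,"ty": 0.96,"tz": 0.65,"wx": 0,"wy": 0,"wz": 0},
    {"tx": -0.46,"ty": 0.96,"tz": 0.65,"wx": 0,"wy": 0,"wz": 0},
    {"tx": 0,"ty": 0,"tz": 0,"wx": 0,"wy": 0,"wz": 0}
  ]
}}

```text
time_s: 9.48
tcp_pos: [0.4826, 0.0328, 0.1318]
tcp_rot: [-1.507, -2.401, -0.267]
wrist_force: [0.0, -0.7, -0.7]
grip_width: 0.122
grasp_force: 111.8
```

```bash
python3 - <<'E'
from h import *
s,M=st(); h=np.array([-.432,.902]); print("tip s,z", (s["tcp_pos"][:2]-[.421,.1635])@h+.118, s["tcp_pos"][2]+.026-.07)
E
```

```text
t 9.48 tcp [0.4826 0.0328 0.1318] yaw_y 25.76 z [-0.148  0.309 -0.94 ] F [ 0.  -0.7 -0.7] Mo [-0.39 -0.21 -0.05] w 0.122 g 111.8
q [-0.03  0.57  0.05  1.96 -0.46  0.83  0.82]
tip s,z -0.026468064924538348 0.0878128365224499
```

Request:
{"api": "arm_command", "payload": {
  "moves": [
    {"tx": -0.4,"ty": 0.87,"tz": 0.1,"wx": 0,"wy": 0,"wz": 0},
    {"tx": -0.4,"ty": 0.87,"tz": 0,"wx": 0,"wy": 0,"wz": 0},
    {"tx": -0.4,"ty": 0.87,"tz": 0,"wx": 0,"wy": 0,"wz": 0},
    {"tx": -0.4,"ty": 0.87,"tz": 0,"wx": 0,"wy": 0,"wz": 0},
    {"tx": -0.4,"ty": 0.87,"tz": 0,"wx": 0,"wy": 0,"wz": 0},
    {"tx": 0,"ty": 0,"tz": 0,"wx": 0,"wy": 0,"wz": 0},
    {"tx": 0,"ty": 0,"tz": 0,"wx": 0,"wy": 0,"wz": 0}
  ]
}}

```text
time_s: 10.07
tcp_pos: [0.4629, 0.0741, 0.1312]
tcp_rot: [-1.509, -2.399, -0.265]
wrist_force: [-0.6, 0.2, -1.2]
grip_width: 0.121
grasp_force: 111.8
```

```bash
python3 - <<'E'
from h import *
s,M=st(); h=np.array([-.432,.902]); print("tip s,z", (s["tcp_pos"][:2]-[.421,.1635])@h+.118, s["tcp_pos"][2]+.026-.07)
p,d=grab_frame("side"); q,e=grab_frame("top")
im=np.zeros((500,800,3),np.uint8); im[:,:500]=cv2.resize(p[130:240,220:330],(500,500),interpolation=cv2.INTER_CUBIC); im[:300,500:]=cv2.resize(q[170:260,190:280],(300,300)); cv2.imwrite("pics/g7.png",im)
E
```

```text
t 10.07 tcp [0.4629 0.0741 0.1312] yaw_y 25.66 z [-0.149  0.308 -0.94 ] F [-0.6  0.2 -1.2] Mo [-0.4  -0.2  -0.01] w 0.121 g 111.8
q [-0.09  0.55  0.02  2.02 -0.49  0.78  0.76]
tip s,z 0.01929527080428002 0.08723783917484071
```

View pics/g7.png

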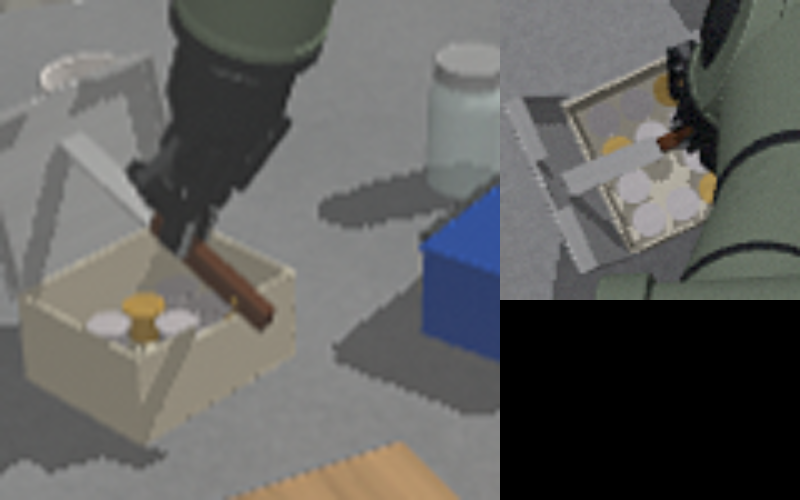

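The lid stands back past upright: in the side crop it fills (0–160, 60–320), and in the top crop its edge lies beyond the hinge. I'll retreat, level the knife and return to the board.

Request:
{"api": "arm_command", "payload": {
  "moves": [
    {"tx": 0.4,"ty": -0.8,"tz": 0,"wx": 0,"wy": 0,"wz": 0},
    {"tx": 0.6,"ty": -1.25,"tz": 0.3,"wx": -2.25,"wy": -1.08,"wz": 0},
    {"tx": 0.6,"ty": -1.25,"tz": 0.3,"wx": -2.25,"wy": -1.08,"wz": 0},
    {"tx": 0.6,"ty": -1.25,"tz": 0.3,"wx": -2.25,"wy": -1.08,"wz": 0},
    {"tx": 0.6,"ty": -1.25,"tz": 0.3,"wx": -2.25,"wy": -1.08,"wz": 0},
    {"tx": 0.6,"ty": -1.25,"tz": 0.3,"wx": -2.25,"wy": -1.08,"wz": 0},
    {"tx": 0.6,"ty": -1.25,"tz": 0.3,"wx": -2.25,"wy": -1.08,"wz": 0},
    {"tx": 0.6,"ty": -1.25,"tz": 0.3,"wx": -2.25,"wy": -1.08,"wz": 0}
  ]
}}

```text
time_s: 10.83
tcp_pos: [0.5099, -0.0237, 0.1526]
tcp_rot: [-1.657, -2.628, -0.034]
wrist_force: [0.3, -0.1, -0.8]
grip_width: 0.122
grasp_force: 111.8
```

Request:
{"api": "arm_command", "payload": {
  "moves": [
    {"tx": -0.4,"ty": -2.6,"tz": -0.3,"wx": -2.25,"wy": -1.08,"wz": 0},
    {"tx": -0.4,"ty": -2.6,"tz": -0.3,"wx": 0,"wy": 0,"wz": -4.6},
    {"tx": -0.4,"ty": -2.6,"tz": -0.3,"wx": 0,"wy": 0,"wz": -4.6},
    {"tx": -0.4,"ty": -2.6,"tz": -0.3,"wx": 0,"wy": 0,"wz": -4.6},
    {"tx": -0.4,"ty": -2.6,"tz": -0.3,"wx": 0,"wy": 0,"wz": -4.6},
    {"tx": -0.4,"ty": -2.6,"tz": -0.3,"wx": 0,"wy": 0,"wz": -4.6},
    {"tx": -0.4,"ty": -2.6,"tz": -0.3,"wx": 0,"wy": 0,"wz": -4.6},
    {"tx": -0.4,"ty": -2.6,"tz": -0.3,"wx": 0,"wy": 0,"wz": -4.6}
  ]
}}

```text
time_s: 11.5
tcp_pos: [0.4767, -0.2322, 0.1282]
tcp_rot: [2.35, 2.084, -0.001]
wrist_force: [0.1, -0.4, -1.0]
grip_width: 0.119
grasp_force: 111.8
```

Request:
{"api": "arm_command", "payload": {
  "moves": [
    {"tx": 0,"ty": 0,"tz": 0,"wx": 0,"wy": 0,"wz": 0},
    {"tx": 0,"ty": 0,"tz": 0,"wx": 0,"wy": 0,"wz": 0}
  ]
}}

```text
time_s: 11.67
tcp_pos: [0.4766, -0.2321, 0.1281]
tcp_rot: [2.349, 2.086, -0.002]
wrist_force: [0.3, 0.1, -0.8]
grip_width: 0.126
grasp_force: 111.8
```

```bash
python3 - <<'E'
from h import *
s,M=st(); p,d=grab_frame("side"); q,e=grab_frame("top"); np.savez("s8.npz",p=p,d=d,q=q,e=e)
im=np.zeros((600,800,3),np.uint8); im[:,:500]=cv2.resize(p[130:310,220:370],(500,600),interpolation=cv2.INTER_CUBIC); im[:225,500:]=cv2.resize(q[160:250,270:390],(300,225)); im[300:,500:]=cv2.resize(q[160:260,190:290],(300,300)); cv2.imwrite("pics/g8.png",im)
E
```

```text
t 11.67 tcp [ 0.4766 -0.2321  0.1281] yaw_y -6.77 z [-0.001 -0.001 -1.   ] F [ 0.3  0.1 -0.8] Mo [ 0.06 -0.05  0.04] w 0.126 g 111.8
q [ 0.06  0.58  0.38  1.97 -0.34  0.65  0.54]
```

View pics/g8.png

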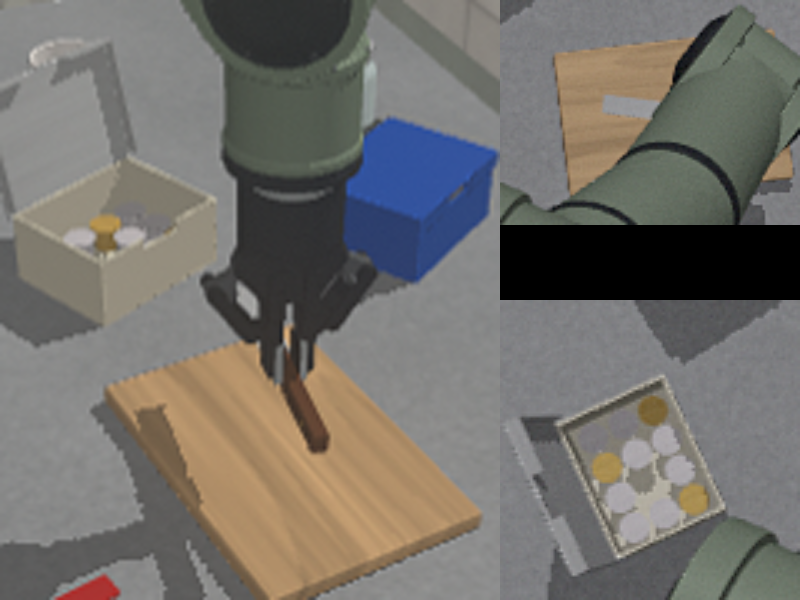

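The lid stays back on its own and the knife is over the board. I'll check the knife's pitch in the grip.

```bash
python3 - <<'E'
from h import *
S=np.load("s8.npz"); tcp=np.array([.4766,-.2321,.1281]); h=np.radians(83.2); dx=np.array([np.cos(h),np.sin(h)]); n=np.array([-dx[1],dx[0]])
for nm,k in(("top","e"),("side","d")):
    Q=cloud(nm,S[k]).reshape(-1,3)-tcp; a=Q[:,:2]@dx; l=Q[:,:2]@n
    for lo,hi in((.06,.08),(.08,.1),(.1,.115),(-.04,-.025),(-.055,-.04),(-.075,-.055)):
        m=(a>lo)&(a<hi)&(abs(l)<.006)&(abs(Q[:,2]+.01)<.04); print(nm,lo,m.sum(),np.round(np.median(Q[m,2]),4) if m.any() else "")
# lid angle: points behind hinge
for nm,k in(("side","d"),("top","e")):
    P=cloud(nm,S[k]).reshape(-1,3); v=P-[.421,.1635,.07]; t=np.array([-.432,.902]); s=v[:,:2]@t; w=v[:,:2]@np.array([.902,.432])
    for z in(.03,.05,.07,.09,.11):
        m=(abs(v[:,2]-z)<.008)&(abs(w)<.07)&(abs(s)<.09); print(nm,"lid",z,m.sum(),np.round(np.median(s[m]),4) if m.any() else "")
E
```

```text
top 0.06 26 -0.0165
top 0.08 28 -0.0164
top 0.1 20 -0.0165
top -0.04 0 
top -0.055 0 
top -0.075 0 
side 0.06 2 -0.0152
side 0.08 16 -0.0151
side 0.1 8 -0.0153
side -0.04 20 -0.0076
side -0.055 19 -0.0079
side -0.075 29 -0.0077
side lid 0.03 171 0.0061
side lid 0.05 170 0.0112
side lid 0.07 182 0.0158
side lid 0.09 182 0.0215
side lid 0.11 153 0.026
top lid 0.03 93 0.0059
top lid 0.05 90 0.0111
top lid 0.07 99 0.0162
top lid 0.09 31 0.0218
top lid 0.11 119 0.0273
```

The lid is at about 104° and the knife is level, with its underside about 26 mm below the TCP. I'll lower it, easing onto the board.

Request:
{"api": "arm_command", "payload": {
  "moves": [
    {"tx": 0,"ty": 0,"tz": -2,"wx": 0,"wy": 0,"wz": 0},
    {"tx": 0,"ty": 0,"tz": -2,"wx": 0,"wy": 0,"wz": 0},
    {"tx": 0,"ty": 0,"tz": -1.8,"wx": 0,"wy": 0,"wz": 0},
    {"tx": 0,"ty": 0,"tz": -1.2,"wx": 0,"wy": 0,"wz": 0},
    {"tx": 0,"ty": 0,"tz": -0.7,"wx": 0,"wy": 0,"wz": 0},
    {"tx": 0,"ty": 0,"tz": 0,"wx": 0,"wy": 0,"wz": 0},
    {"tx": 0,"ty": 0,"tz": 0,"wx": 0,"wy": 0,"wz": 0}
  ]
}}

```text
time_s: 12.35
tcp_pos: [0.4774, -0.2299, 0.0516]
tcp_rot: [-2.345, -2.09, -0.0]
wrist_force: [1.1, -1.0, -0.6]
grip_width: 0.124
grasp_force: 111.8
```

Request:
{"api": "arm_command", "payload": {
  "moves": [
    {"tx": 0,"ty": 0,"tz": -0.3,"wx": 0,"wy": 0,"wz": 0},
    {"tx": 0,"ty": 0,"tz": -0.25,"wx": 0,"wy": 0,"wz": 0},
    {"tx": 0,"ty": 0,"tz": -0.1,"wx": 0,"wy": 0,"wz": 0},
    {"tx": 0,"ty": 0,"tz": 0,"wx": 0,"wy": 0,"wz": 0},
    {"tx": 0,"ty": 0,"tz": 0,"wx": 0,"wy": 0,"wz": 0}
  ]
}}

```text
time_s: 12.77
tcp_pos: [0.4773, -0.2299, 0.0449]
tcp_rot: [2.346, 2.09, 0.0]
wrist_force: [0.9, 0.1, -0.7]
grip_width: 0.12
grasp_force: 111.8
```

Request:
{"api": "arm_command", "payload": {
  "moves": [
    {"tx": 0,"ty": 0,"tz": -0.1,"wx": 0,"wy": 0,"wz": 0},
    {"tx": 0,"ty": 0,"tz": 0,"wx": 0,"wy": 0,"wz": 0},
    {"tx": 0,"ty": 0,"tz": 0,"wx": 0,"wy": 0,"wz": 0}
  ]
}}

```text
time_s: 13.02
tcp_pos: [0.4774, -0.23, 0.0442]
tcp_rot: [2.345, 2.09, 0.001]
wrist_force: [-1.5, 0.9, 6.5]
grip_width: 0.121
grasp_force: 112.9
```

Request:
{"api": "arm_command", "payload": {
  "moves": [
    {"tx": 0,"ty": 0,"tz": -0.05,"wx": 0,"wy": 0,"wz": 0},
    {"tx": 0,"ty": 0,"tz": 0,"wx": 0,"wy": 0,"wz": 0},
    {"tx": 0,"ty": 0,"tz": 0,"wx": 0,"wy": 0,"wz": 0}
  ]
}}

```text
time_s: 13.27
tcp_pos: [0.4774, -0.23, 0.0441]
tcp_rot: [2.346, 2.089, 0.001]
wrist_force: [-4.1, 2.8, 20.0]
grip_width: 0.123
grasp_force: 114.7
```

The knife is on the board. I'll release and rise.

Request:
{"api": "arm_command", "payload": {
  "moves": [
    {"tx": 0,"ty": 0,"tz": 0.1,"wx": 0,"wy": 0,"wz": 0},
    {"tx": 0,"ty": 0,"tz": 0,"wx": 0,"wy": 0,"wz": 0},
    {"tx": 0,"ty": 0,"tz": 0,"wx": 0,"wy": 0,"wz": 0},
    {"tx": 0,"ty": 0,"tz": 0,"wx": 0,"wy": 0,"wz": 0},
    {"tx": 0,"ty": 0,"tz": 0,"wx": 0,"wy": 0,"wz": 0},
    {"tx": 0,"ty": 0,"tz": 0,"wx": 0,"wy": 0,"wz": 0}
  ],
  "hand": 0.6
}}

```text
time_s: 13.77
tcp_pos: [0.4772, -0.2299, 0.0442]
tcp_rot: [-2.346, -2.09, 0.0]
wrist_force: [-0.8, 0.0, 0.1]
grip_width: 0.601
grasp_force: 0.0
```

Request:
{"api": "arm_command", "payload": {
  "moves": [
    {"tx": 0,"ty": 0,"tz": 1,"wx": 0,"wy": 0,"wz": 0},
    {"tx": 0,"ty": 0,"tz": 2,"wx": 0,"wy": 0,"wz": 0},
    {"tx": 0,"ty": 0,"tz": 3,"wx": 0,"wy": 0,"wz": 0},
    {"tx": 0,"ty": 0,"tz": 3,"wx": 0,"wy": 0,"wz": 0},
    {"tx": 0,"ty": 0,"tz": 3,"wx": 0,"wy": 0,"wz": 0},
    {"tx": 0,"ty": 0,"tz": 3,"wx": 0,"wy": 0,"wz": 0},
    {"tx": 0,"ty": 0,"tz": 0,"wx": 0,"wy": 0,"wz": 0},
    {"tx": 0,"ty": 0,"tz": 0,"wx": 0,"wy": 0,"wz": 0}
  ]
}}

```text
time_s: 14.43
tcp_pos: [0.4779, -0.23, 0.1963]
tcp_rot: [2.344, 2.088, 0.003]
wrist_force: [0.4, 0.3, -1.2]
grip_width: 0.601
grasp_force: 0.0
```

```bash
python3 - <<'E'
from h import *
s,M=st(); p,d=grab_frame("side"); cv2.imwrite("pics/g9.png",p[120:320,140:440].repeat(2,0).repeat(2,1))
P=cloud("side",d).reshape(-1,3); h=np.radians(83.3); dx=np.array([np.cos(h),np.sin(h)]); n=np.array([-dx[1],dx[0]]); Q=P-[.4774,-.23,0]; a=Q[:,:2]@dx; l=Q[:,:2]@n
for lo in(-.07,-.03,.0,.05,.08,.1):
    m=(a>lo)&(a<lo+.018)&(abs(l)<.005)&(Q[:,2]<.08); print(lo,m.sum(),np.round(np.median(Q[m,2]),4))
E
```

```text
t 14.43 tcp [ 0.4779 -0.23    0.1963] yaw_y -6.59 z [ 0.003 -0.001 -1.   ] F [ 0.4  0.3 -1.2] Mo [-0.01 -0.04 -0.06] w 0.601 g 0.0
q [ 0.01  0.48  0.45  1.92 -0.28  0.8   0.49]
-0.07 21 0.0361
-0.03 15 0.0376
0.0 15 0.0371
0.05 18 0.0292
0.08 13 0.0302
0.1 12 0.0298
```

View pics/g9.png

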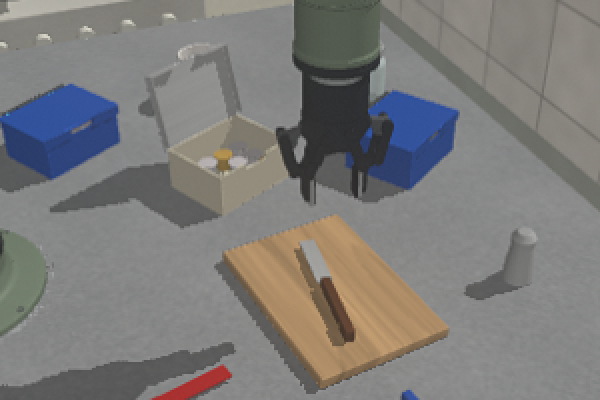

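The knife lies flat on the board at (327,290), the lid stands open at (195,95), and the gripper is clear. Handing the job in.

```bash
python3 -c "
from plant import *
print(finish_job())"
```

```text
the job is handed in; nothing more can be done
None
```

The job is handed in after about 14 s: I levered the tin's lid open with the wood palette knife and it stands by itself at about 104°, the knife lies flat on the chopping board, and the arm never went near the mug, jar or shaker.

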